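Load the missing nut into its nest and shut the keeper

TASK

One of the three nests in the steel fixture is empty: nudge the loose square nut lying on the fixture's plate across the surface, gently and without lifting it off, until it drops into that nest and lies flat on the bottom. Then slide the yellow keeper bar towards the nuts by its red knob until it is fully home over all three. Do not shove hard on anything, and leave the two loaded nuts, the bin and the wrench as they are.

Things in the scene. Friction and masses are not known exactly. Their poses are not given: they have to be found in the camera images.
- fixture: steel plate fixed to the bench, 240 mm (its x) by 350 mm (y), 25 mm thick; origin at the centre of its underside, z up, +x from front edge to back. Front of the top (x -120 to 0 mm) is the plain apron where the loose nut lies. Rails 20 mm high run along x at y = +-161 mm, x 3 to 118 mm. All is hard and rigid: keep pushes on the nut below 10 N, on the fixture or keeper below 25 N
- mark0 (a point): scribed mark of the +y nest, on the plate's top surface (fixture x = 30 mm, y = +78 mm). Three brass nest blocks (48 mm in x, 62 mm in y), tops flush with the plate, sit in a channel (x 0 to 60 mm, 12 mm deep). The fitter clamps each block by hand near its mark: the true pocket centre may lie up to 5 mm (x) and 7 mm (y) off the mark, not measured; find it by feel or sight
- mark1 (a point): scribed mark of the middle nest, on the plate's top surface (fixture x = 30 mm, y = 0). Each block has one square pocket 33 x 33 mm, 7 mm deep, square to the plate. A seated nut has 1.5 mm play all round and stands 9 mm proud, its underside 18 mm above the fixture's origin. A nut only partly over the pocket leans down into it on the pocket's side and comes up solid against its wall
- mark2 (a point): scribed mark of the -y nest, on the plate's top surface (fixture x = 30 mm, y = -78 mm); like the others a nominal nest centre only
- nut: the loose nut, dark: square steel nut, 30 x 30 mm across flats, 16 mm high, bore 20 mm, about 75 g; origin at the centre of its underside, z up out of its top face, x and y square to its flats; lies flat on the apron, turned anyhow
- nut_a: a nut already seated in one of the nests: square steel nut, 30 x 30 mm across flats, 16 mm high, bore 20 mm, about 75 g; origin at the centre of its underside, z up out of its top face, x and y square to its flats
- nut_b: the other nut already seated in a nest: square steel nut, 30 x 30 mm across flats, 16 mm high, bore 20 mm, about 75 g; origin at the centre of its underside, z up out of its top face, x and y square to its flats
- keeper (a joint): travel of the yellow keeper bar in m: 0 = parked at the back, 0.070 = fully home against its stop, centred over the marks; it moves along the fixture's -x, needs about 3 N to slide and stays where it is left
- keeper_knob (a point): centre of the top of the red knob, an upright cylinder 16 mm in diameter and 24 mm high on the middle of the keeper bar. The bar is 26 mm wide (x), 316 mm long (y), 3 mm thick, its underside 11.5 mm above the plate: it clears a seated nut (9 mm) but strikes one that is not down
- bin: open red plastic bin of spare nuts, 150 x 105 x 60 mm, origin at the centre of its underside, on the bench to the right (-y) of the fixture; leave alone
- wrench: steel wrench, 200 mm long, lying on the bench to the left (+y) of the fixture, origin at the middle of its underside; leave alone

How it is judged:
On the way, in this order (a step that is already met when the one before it is completed fails the run):
1. the loose nut lies flat on the bottom of the empty nest while the keeper is still back ((horizontal distance between nut and mark0 below 0.014 m or horizontal distance between nut and mark1 below 0.014 m or horizontal distance between nut and mark2 below 0.014 m) and z of nut in the frame of fixture below 0.0195 m and angle between nut's own z axis and vertical below 0.08 rad and value of joint keeper below 0.02 m), for 0.2 s.
2. the keeper is fully home (value of joint keeper above 0.066 m), for 0.2 s.
At the end, for the whole second after the job is handed in: all three nuts lie flat on the bottom of their nests (underside less than 19.5 mm above the fixture's origin, tilt under 0.08 rad), the once-loose nut within 14 mm of the mark of the nest that was empty and at rest, and the keeper is within 4 mm of its stop ((horizontal distance between nut and mark0 below 0.014 m or horizontal distance between nut and mark1 below 0.014 m or horizontal distance between nut and mark2 below 0.014 m) and z of each of nut, nut_a, nut_b in the frame of fixture below 0.0195 m and angle between each of nut, nut_a, nut_b's own z axis and vertical below 0.08 rad and value of joint keeper above 0.066 m and linear speed of nut below 0.02 m/s); the robot touches nothing.
It fails at once if the nut is lifted clear of the plate (underside centre more than 12 mm above the plate) (z of nut in the frame of fixture above 0.037 m).
It fails at once if the nut is pushed with more than 10 N (contact force between the fingers and nut above 10 N).
It fails at once if the fixture or its keeper is pushed with more than 25 N (contact force between the fingers and fixture above 25 N).
It fails at once if a loaded nut is shifted by more than 5 mm (distance of any of nut_a, nut_b from where it was at the start of the episode above 0.005 m).
It fails at once if the bin or the wrench is shifted by more than 20 mm (distance of any of bin, wrench from where it was at the start of the episode above 0.02 m).
It also fails if it takes over 72 s, if anything falls off the work surface, if the arm or the gripper's body presses on something with over 40 N, if the wrist force passes 120 N, or if a joint passes its speed limit or range.

ROBOT

A 7-joint arm with a two-finger parallel gripper is mounted at the origin on the work surface. World frame = base frame: x ahead of the robot, y to its left, z up, the work surface at z = 0. Lengths are in m, angles in rad, forces in N, time in s.
With the tool pointing down it reaches from about 0.4 to 0.85 m from the base axis. Payload 10.4 kg.
Tool frame: the origin (TCP) lies at the very end of the fingers, on their centre line; the grasp point (between the pads) lies 19 mm behind it; x points along the fingers, z is the direction in which the jaws open and shut, and the axes are right-handed (so a half turn about x gives the same grasp; the last joint's range is limited). The gripper opens to 87 mm and grips with 3 to 60 N. Pads are 19 mm wide; open, the fingers measure 117 mm over their backs; the gripper's body (75 mm by 190 mm) begins 51 mm behind the grasp point.
Start: joints at [1.311, 0.332, -0.065, 1.46, 0.022, 1.35, -0.088], TCP at [0.147, -0.608, 0.223] pointing down, gripper open.
Joint ranges: [-2.6, 2.6], [-0.5, 2.12], [-1.47, 1.34], [0.16, 2.42], [-1.27, 4.41], [0.06, 2.06], [-2.6, 2.6]. Speed limits (rad/s): [2.22, 2.22, 2.79, 2.79, 3.14, 3.14, 3.14].

INTERFACE

Orientations are given as a unit quaternion [w, x, y, z].
In Python, from plant import * gives the robot as it stands.
- The arm moves only by the shell command python3 -m pendant 'ROWS' [FORCE]. ROWS is JSON, a list of rows, each an object of numbers: "dx", "dy", "dz": the shift along the tool's x, y, z in units of 50 mm (1.0 is 50 mm); "yaw": the turn about the tool's x in units of 6 degrees (1.0 is 6 degrees); "claw": the opening, from -1 (shut) to 1 (fully open), so that 0 is half open. A call has exactly 5 rows; each row shifts and turns the commanded pose from where the row before left it, along the tool's axes as they then stand; what a row does not reach is not made up. A row lasts 1/10 s, in which the tool goes at most 50 mm and 8.59 degrees, less where a joint would pass 70% of its speed; a pose out of reach is approached as far as the arm can. A call is refused whole if a number of a shift passes 1 or a number of a turn 1, either way. A call with a gripper value outside its range is refused whole. The fingers move at their own pace and stop on an object; FORCE is the grip in N (left out, the last holds). Time passes only in rows, so rows that do not move let the fingers close, or fill a call up. It gives the time, the measured TCP pose, the force and the opening at its end, in the units of the state.
- get_state(): the state, without advancing time (a new reading comes with each control period).
- capture(name): name is "scene" or "top" or "wrist"; returns a dict with "img" (420x560x3 uint8, red, green, blue), "fx", "fy", "cx", "cy" (pixels), "k1" (the pictures are not rectified: a ray, as slopes to the right and down, at radius r is drawn at 1 + k1 r^2 times it, then the intrinsics apply), "rvec" (rotation vector, rad) and "tvec" (3), from world to camera coordinates, as OpenCV has them; the wrist camera has in their place "mount" (4x4, takes a point from camera to tool coordinates, whose origin is the TCP and whose axes are the tool frame's). Camera axes: x right, y down, z forward; pixel columns grow to the right and rows downward; lengths in m; the calibration is good to about 2 mm. A picture is of the moment at which its call begins: read the wrist's pose just before it. There is no depth.
- sign_off(): hands the job in, once; it reports no verdict.
The state is a dict: "t": time; "q": joint angles; "joint_vel": joint speeds; "effort": joint torques, N m; "eef_pos": TCP position; "orientation": TCP orientation; "ft_force": force on the tool from outside, world axes, zero at the start; "wrist_torque": the same for the moment, N m; "grip_width": finger opening in m.
Only numpy, scipy, OpenCV 4.12 (cv2) and the standard library are available. Lean on these libraries where they do the work, as an engineer would, in place of code of your own. Each camera call takes 0.05 s, during which the arm holds its last target.

## Working session

There is one attempt and no reset: what is moved stays moved. The work goes in short steps, Python scripts to look and compute and a shell command to move; the robot and the scene stay as the last step left them, time stands still between calls to the robot, and variables do not carry over. Pictures are saved under pics/ and viewed, and the job is handed in when it is done.

```bash
ls; mkdir -p pics
cat > h.py <<'E'
from plant import *
import numpy as np, cv2
from scipy.spatial.transform import Rotation as R
def snap(n,f):
    s=get_state(); c=capture(n)
    cv2.imwrite('pics/'+f+'.png',c['img'][:,:,::-1])
    np.save('pics/'+f+'.npy',dict(c=c,s=s),allow_pickle=True); return c,s
def load(f): 
    d=np.load('pics/'+f+'.npy',allow_pickle=True).item(); return d['c'],d['s']
def cam(c,s):
    if 'mount' in c:
        w,x,y,z=s['orientation']; T=np.eye(4); T[:3,:3]=R.from_quat([x,y,z,w]).as_matrix(); T[:3,3]=s['eef_pos']
        M=T@np.array(c['mount']); return M[:3,:3],M[:3,3]
    Rm=cv2.Rodrigues(np.array(c['rvec'],float))[0]; return Rm.T,-Rm.T@np.array(c['tvec'],float)
def pix2w(c,s,uv,z):
    A,o=cam(c,s); out=[]
    for u,v in np.atleast_2d(uv):
        d=np.array([(u-c['cx'])/c['fx'],(v-c['cy'])/c['fy']]); p=d.copy()
        for _ in range(20): p=d/(1+c['k1']*(p@p))
        r=A@np.array([p[0],p[1],1]); out.append(o+r*(z-o[2])/r[2])
    return np.array(out)
def w2pix(c,s,P):
    A,o=cam(c,s); q=(np.atleast_2d(P)-o)@A; p=q[:,:2]/q[:,2:]; p=p*(1+c['k1']*(p**2).sum(1,keepdims=True))
    return p*[c['fx'],c['fy']]+[c['cx'],c['cy']]
E
python3 - <<'E'
from h import *
print(get_state())
for n in ['scene','top','wrist']:
    c,s=snap(n,n+'0'); A,o=cam(c,s); print(n,o,A[:,2],c['fx'],c['k1'])
E
```

```text
pics
{'t': 0.0, 'q': array([ 1.31138045,  0.33285196, -0.06469158,  1.46093588,  0.0215956 ,
        1.34991258, -0.08847617]), 'joint_vel': array([-3.38632212e-04,  5.99614735e-05, -5.63827364e-04,  2.02114483e-03,
        2.72358974e-03, -7.99467081e-04, -7.44717511e-04]), 'effort': array([ 5.07401073e-04, -6.23252463e+01,  2.44996359e-02, -3.89902103e+01,
       -6.14845916e-02,  3.95232753e-02,  1.44660626e-04]), 'eef_pos': array([ 0.14652937, -0.60717978,  0.22176896]), 'orientation': array([ 0.55516623,  0.43771378,  0.55597855, -0.43713264]), 'ft_force': array([-0.311176  , -0.82291956, -1.01585668]), 'wrist_torque': array([-0.03519309,  0.0098216 , -0.00690803]), 'grip_width': 0.08729673301377494}
scene [ 0.98559893 -0.6553915   1.1343169 ] [-0.31237691  0.51223355 -0.80002341] 499.5898266544245 -0.11708451769179053
top [0.42387009 0.00723111 1.22649706] [ 0.14322443  0.01179369 -0.98961996] 461.3216253947156 -0.11473469501705937
wrist [ 0.22198028 -0.58920357  0.38465579] [-0.27058259 -0.0644106  -0.96053961] 303.1401814488941 -0.04168630775508206
```

View pics/top0.png

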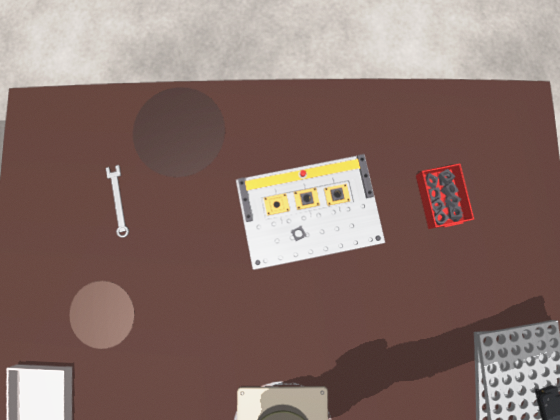

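View pics/scene0.png

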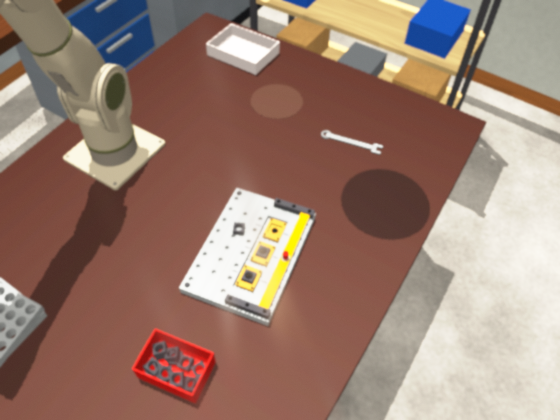

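Run:
```python
from h import *
c,s=load('top0'); i=c['img'][145:280,225:395,::-1]
cv2.imwrite('pics/t0z.png',cv2.resize(i,None,fx=4.5,fy=4.4,interpolation=cv2.INTER_CUBIC))
c,s=load('scene0'); i=c['img'][180:330,170:330,::-1]
cv2.imwrite('pics/s0z.png',cv2.resize(i,None,fx=4,fy=4,interpolation=cv2.INTER_CUBIC))
```

```text
(no output)
```

View pics/t0z.png

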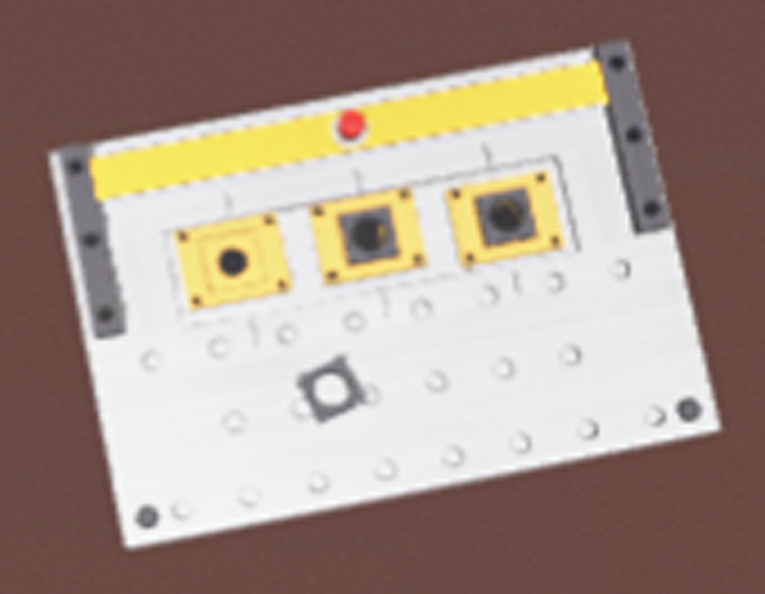

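View pics/s0z.png

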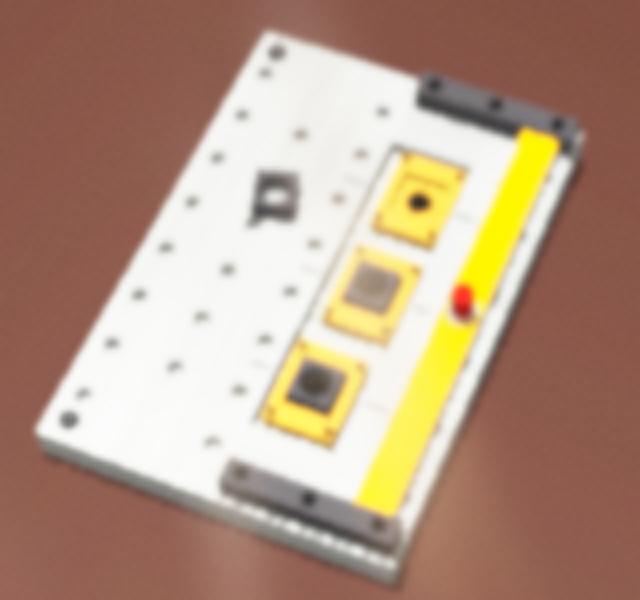

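Run:
```python
from h import *
c,s=load('top0')
z=np.array([[50,153],[628,40],[720,430],[126,548]])/[4.5,4.4]+[225,145]
P=pix2w(c,s,z,0.025); print(P.round(4)); print([np.linalg.norm(P[i]-P[(i+1)%4]).round(4) for i in range(4)])
# fixture: P0=back-left(+x,+y),P1=back-right,P2=front right,P3 front left
m=P.mean(0); ex=(P[0]+P[1]-P[2]-P[3])[:2]; yaw=np.arctan2(ex[1],ex[0]); print('center',m,'yaw',np.degrees(yaw))
ct=pix2w(c,s,np.array([330,388])/[4.5,4.4]+[225,145],0.041); print('nut',ct)
Rm=np.array([[np.cos(yaw),-np.sin(yaw)],[np.sin(yaw),np.cos(yaw)]])
print('nut in fix',(ct[0,:2]-m[:2])@Rm)
print('mark0',m[:2]+Rm@[.03,.078],'knob',m[:2]+Rm@[.1,0])
st=get_state();w,x,y,zz=st['orientation'];print(R.from_quat([x,y,zz,w]).as_matrix().round(3))
```

```text
[[ 0.6555  0.1162  0.025 ]
 [ 0.7215 -0.2278  0.025 ]
 [ 0.4839 -0.2723  0.025 ]
 [ 0.419   0.0724  0.025 ]]
[np.float64(0.3503), np.float64(0.2417), np.float64(0.3508), np.float64(0.2405)]
center [ 0.56998796 -0.07788797  0.025     ] yaw 10.559222363639652
nut [[ 0.51073116 -0.04558468  0.041     ]]
nut in fix [-0.05233371  0.04261518]
mark0 [0.5851863  0.00428873] knob [ 0.66829456 -0.05956279]
[[-0.     0.972  0.235]
 [ 0.001  0.235 -0.972]
 [-1.    -0.    -0.001]]
```

View pics/wrist0.png

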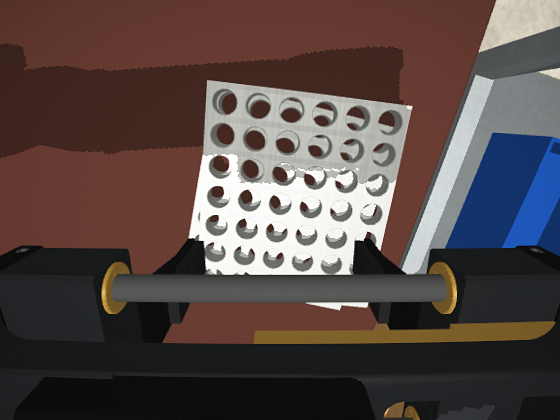

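```bash
for i in 1; do python3 -m pendant '[{"dy":0.62,"dz":-0.63},{"dy":0.62,"dz":-0.63},{"dy":0.62,"dz":-0.63},{"dy":0.62,"dz":-0.63},{"dy":0.62,"dz":-0.63}]'; python3 -m pendant '[{"dy":0.62,"dz":-0.63},{"dy":0.62,"dz":-0.63},{"dy":0.62,"dz":-0.63},{"dy":0.62,"dz":-0.63},{"dy":0.62,"dz":-0.63}]'; python3 -m pendant '[{"dy":0.62,"dz":-0.63},{"dy":0.62,"dz":-0.63},{"dy":0.62,"dz":-0.63},{"dy":0.62,"dz":-0.63},{"yaw":0.5}]'; done
python3 - <<'E'
from h import *
s=get_state();w,x,y,zz=s['orientation'];print(R.from_quat([x,y,zz,w]).as_matrix().round(3),s['eef_pos'],s['ft_force'])
snap('wrist','w1')
E
```

```text
[[-0.     0.972  0.235]
 [ 0.001  0.235 -0.972]
 [-1.    -0.    -0.001]] [ 0.14654171 -0.60730291  0.22194961] [ 0.0088248  -0.60147661 -0.12534882]schema error: expected keys dx, dy, dz, yaw, claw
schema error: expected keys dx, dy, dz, yaw, claw
schema error: expected keys dx, dy, dz, yaw, claw
```

View pics/w1.png

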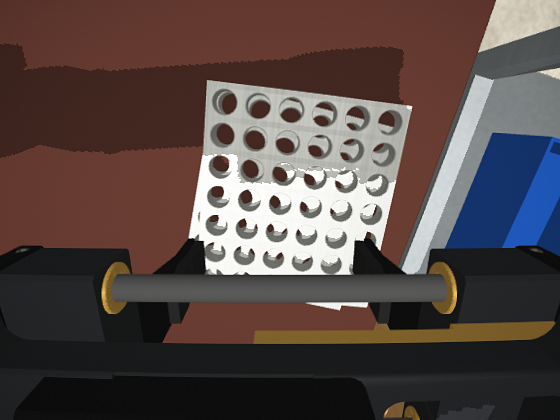

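All keys are required in each row.

```bash
python3 -m pendant '[{"dx":0,"dy":0.62,"dz":-0.63,"yaw":0,"claw":1},{"dx":0,"dy":0.62,"dz":-0.63,"yaw":0,"claw":1},{"dx":0,"dy":0.62,"dz":-0.63,"yaw":0,"claw":1},{"dx":0,"dy":0.62,"dz":-0.63,"yaw":0,"claw":1},{"dx":0,"dy":0.62,"dz":-0.63,"yaw":0,"claw":1}]'; python3 -m pendant '[{"dx":0,"dy":0.62,"dz":-0.63,"yaw":0,"claw":1},{"dx":0,"dy":0.62,"dz":-0.63,"yaw":0,"claw":1},{"dx":0,"dy":0.62,"dz":-0.63,"yaw":0,"claw":1},{"dx":0,"dy":0.62,"dz":-0.63,"yaw":0,"claw":1},{"dx":0,"dy":0.62,"dz":-0.63,"yaw":0,"claw":1}]';python3 -m pendant '[{"dx":0,"dy":0.62,"dz":-0.63,"yaw":0,"claw":1},{"dx":0,"dy":0.62,"dz":-0.63,"yaw":0,"claw":1},{"dx":0,"dy":0.62,"dz":-0.63,"yaw":0,"claw":1},{"dx":0,"dy":0,"dz":0,"yaw":0,"claw":1},{"dx":0,"dy":0,"dz":0,"yaw":0.5,"claw":1}]'
python3 - <<'E'
from h import *
s=get_state();w,x,y,zz=s['orientation'];print(R.from_quat([x,y,zz,w]).as_matrix().round(3),s['eef_pos'],s['ft_force'])
snap('wrist','w2')
E
```

```text
t: 0.7
eef_pos: [0.261, -0.4164, 0.2225]
orientation: [0.556, 0.437, 0.556, -0.438]
ft_force: [1.4, -0.4, 0.7]
grip_width: 0.087
t: 1.2
eef_pos: [0.3746, -0.227, 0.2227]
orientation: [0.556, 0.437, 0.555, -0.438]
ft_force: [-0.3, -0.4, 0.3]
grip_width: 0.0867
t: 1.7
eef_pos: [0.4427, -0.1137, 0.2225]
orientation: [0.544, 0.451, 0.545, -0.451]
ft_force: [0.3, -1.1, -0.6]
grip_width: 0.087
[[-0.     0.983  0.186]
 [ 0.     0.186 -0.983]
 [-1.    -0.    -0.   ]] [ 0.44269559 -0.113699    0.22247219] [ 0.30526861 -1.14902986 -0.59120022]
```

View pics/w2.png

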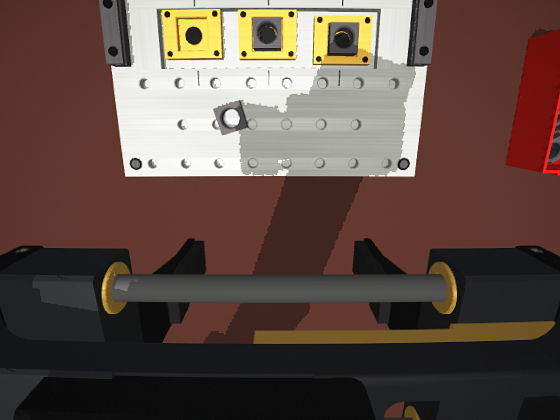

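```bash
python3 -m pendant '[{"dx":0.4,"dy":0.15,"dz":-0.3,"yaw":0,"claw":1},{"dx":0.4,"dy":0.15,"dz":-0.3,"yaw":0,"claw":1},{"dx":0.4,"dy":0.15,"dz":-0.3,"yaw":0,"claw":1},{"dx":0.4,"dy":0.15,"dz":-0.3,"yaw":0,"claw":1},{"dx":0,"dy":0,"dz":0,"yaw":0,"claw":1}]'
python3 - <<'E'
from h import *
snap('wrist','w3')
E
```

```text
t: 2.25
eef_pos: [0.4595, -0.0487, 0.1404]
orientation: [0.543, 0.451, 0.546, -0.451]
ft_force: [0.7, -0.1, 0.5]
grip_width: 0.0871
```

View pics/w3.png

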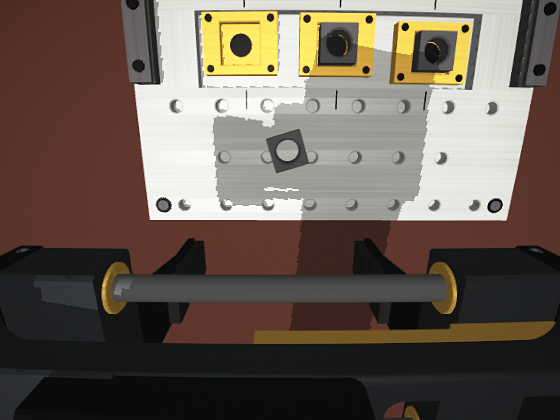

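Run:
```python
from h import *
c,s=load('w3'); i=c['img'][0:180,195:335,::-1]
b=cv2.convertScaleAbs(i)
cv2.imwrite('pics/w3z.png',cv2.resize(i,None,fx=5,fy=3.3,interpolation=cv2.INTER_CUBIC)[:600])
j=c['img'][5:85,195:285,::-1]; cv2.imwrite('pics/w3p.png',cv2.resize(j,None,fx=7,fy=7,interpolation=cv2.INTER_CUBIC))
```

```text
(no output)
```

View pics/w3p.png

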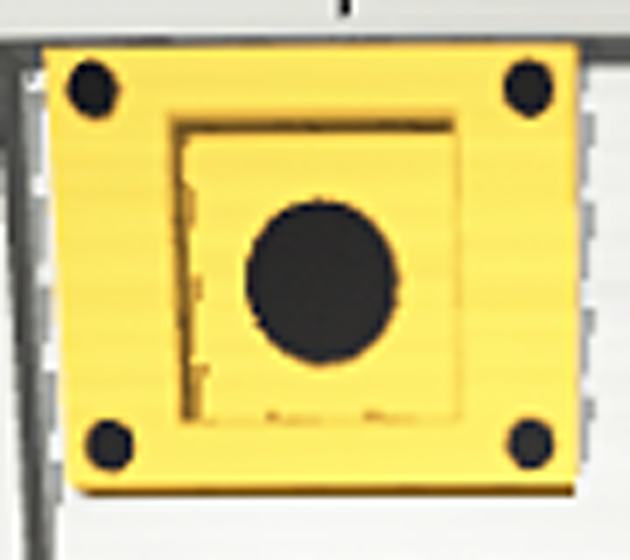

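Run:
```python
from h import *
c,s=load('w3'); 
j=c['img'][115:185,250:330,::-1]; cv2.imwrite('pics/w3n.png',cv2.resize(j,None,fx=8,fy=8,interpolation=cv2.INTER_CUBIC))
```

```text
(no output)
```

View pics/w3n.png

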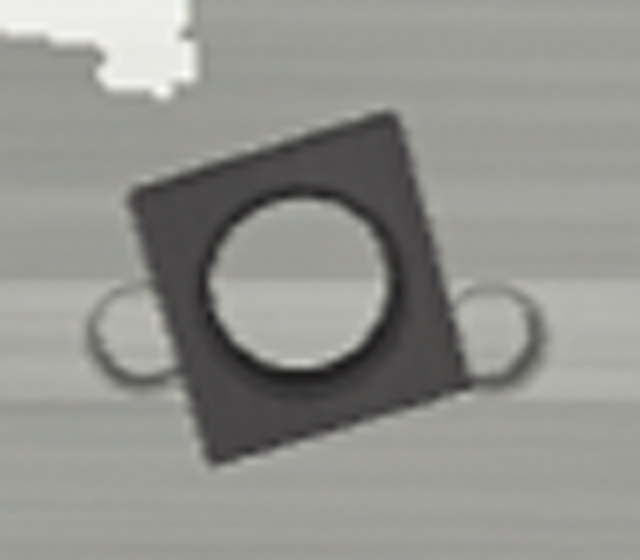

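```bash
cat >> h.py <<'E'
YAW=np.radians(10.7)
def tl(s,P):  # world xy -> tool y,z offsets (m) from TCP
    w,x,y,z=s['orientation']; M=R.from_quat([x,y,z,w]).as_matrix()
    P=np.atleast_2d(P); d=P-np.array(s['eef_pos']); return (d@M)[:,1:]*1000
E
python3 - <<'E'
from h import *
c,s=load('w3'); np.set_printoptions(suppress=True,precision=4)
def q(px,f,off,z,n):
    uv=(np.array(px)+.5)/f-.5+np.array(off); P=pix2w(c,s,uv,z); m=P.mean(0)
    e=[P[(i+1)%4]-P[i] for i in range(4)]
    print(n,'ctr',m,'tool yz mm',tl(s,m),'sides',[round(np.linalg.norm(v)*1000,1) for v in e],'ang',[round(np.degrees(np.arctan2(v[1],v[0]))%90,1) for v in e])
q([(172,118),(456,118),(460,420),(183,420)],7,(195,5),.025,'pocket')
q([(42,42),(578,42),(576,487),(72,487)],7,(195,5),.025,'block')
q([(395,113),(130,195),(212,463),(470,382)],8,(250,115),.041,'nut')
print(s['eef_pos'])
E
```

```text
pocket ctr [0.5903 0.0096 0.025 ] tool yz mm [[139.7916 -32.6653]] sides [np.float64(33.4), np.float64(33.1), np.float64(33.6), np.float64(33.2)] ang [np.float64(10.4), np.float64(10.8), np.float64(10.5), np.float64(10.5)]
block ctr [0.5906 0.0098 0.025 ] tool yz mm [[140.0882 -32.7912]] sides [np.float64(62.6), np.float64(48.8), np.float64(61.6), np.float64(49.0)] ang [np.float64(10.4), np.float64(10.5), np.float64(10.6), np.float64(11.7)]
nut ctr [ 0.5117 -0.0458  0.041 ] tool yz mm [[52.1689  7.1197]] sides [np.float64(29.1), np.float64(29.9), np.float64(29.2), np.float64(29.5)] ang [np.float64(27.7), np.float64(27.6), np.float64(28.4), np.float64(27.8)]
[ 0.4595 -0.0487  0.1404]
```

```bash
python3 -m pendant '[{"dx":0.25,"dy":0.35,"dz":0.05,"yaw":0,"claw":0.5},{"dx":0.25,"dy":0.35,"dz":0.05,"yaw":0,"claw":0.5},{"dx":0.25,"dy":0.34,"dz":0.04,"yaw":-0.95,"claw":0.5},{"dx":0.25,"dy":0,"dz":0,"yaw":-0.95,"claw":0.5},{"dx":0.25,"dy":0,"dz":0,"yaw":-0.95,"claw":0.5}]'
python3 -m pendant '[{"dx":0,"dy":0,"dz":0,"yaw":0,"claw":0.3},{"dx":0,"dy":0,"dz":0,"yaw":0,"claw":0.3},{"dx":0,"dy":0,"dz":0,"yaw":0,"claw":0.3},{"dx":0,"dy":0,"dz":0,"yaw":0,"claw":0.3},{"dx":0,"dy":0,"dz":0,"yaw":0,"claw":0.3}]' 3
python3 - <<'E'
from h import *
c,s=snap('wrist','w4'); w,x,y,zz=s['orientation'];print(R.from_quat([x,y,zz,w]).as_matrix().round(3),s['eef_pos'],s['ft_force'],s['grip_width'])
print(tl(s,[.5117,-.0458,.041]), w2pix(c,s,[[.5117,-.0458,.041],s['eef_pos']]))
E
```

```text
t: 2.8
eef_pos: [0.514, -0.0494, 0.0804]
orientation: [0.606, 0.365, 0.605, -0.365]
ft_force: [0.5, -0.3, -0.1]
grip_width: 0.0661
t: 3.3
eef_pos: [0.5135, -0.048, 0.0806]
orientation: [0.605, 0.366, 0.605, -0.366]
ft_force: [0.3, -0.2, 0.3]
grip_width: 0.0565
[[ 0.001  0.886  0.464]
 [-0.001  0.464 -0.886]
 [-1.     0.     0.001]] [ 0.51346665 -0.04801075  0.08061248] [ 0.25023684 -0.1547325   0.28271346] 0.05651843131698661
[[-0.55944714 -2.81109741]] [[274.40547668 233.79573932]
 [278.2405428  257.24406765]]
```

View pics/w4.png

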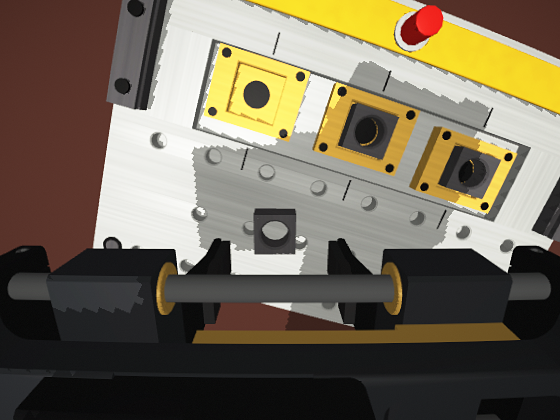

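```bash
python3 -m pendant '[{"dx":0.24,"dy":0,"dz":-0.06,"yaw":0,"claw":0.2},{"dx":0.24,"dy":0,"dz":0,"yaw":0,"claw":0.2},{"dx":0.24,"dy":0,"dz":0,"yaw":0,"claw":0.1},{"dx":0.24,"dy":0,"dz":0,"yaw":0,"claw":0},{"dx":0,"dy":0,"dz":0,"yaw":0,"claw":-0.1}]'
python3 -m pendant '[{"dx":0,"dy":0,"dz":0,"yaw":0,"claw":-0.15},{"dx":0,"dy":0,"dz":0,"yaw":0,"claw":-0.18},{"dx":0,"dy":0,"dz":0,"yaw":0,"claw":-0.2},{"dx":0,"dy":0,"dz":0,"yaw":0,"claw":-0.22},{"dx":0,"dy":0,"dz":0,"yaw":0,"claw":-0.22}]'
python3 - <<'E'
from h import *
c,s=snap('wrist','w5'); print(s['eef_pos'],s['ft_force'],s['grip_width'],tl(s,[.5117,-.0458,.041]))
E
```

```text
t: 3.85
eef_pos: [0.5104, -0.045, 0.0298]
orientation: [0.604, 0.366, 0.606, -0.366]
ft_force: [-0.1, -0.1, -0.2]
grip_width: 0.0425
t: 4.35
eef_pos: [0.512, -0.0453, 0.0323]
orientation: [0.605, 0.366, 0.605, -0.366]
ft_force: [0.1, -0.0, -0.0]
grip_width: 0.0339
[ 0.51197877 -0.04528991  0.03228633] [ 0.14042555 -0.04901792 -0.0140948 ] 0.03393850453521503 [[-0.48134784  0.32606461]]
```

View pics/w5.png

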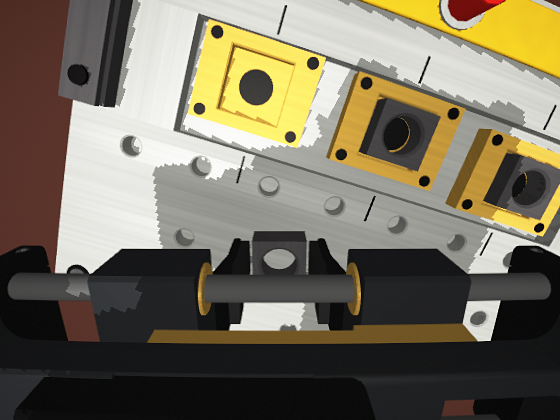

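```bash
python3 -m pendant '[{"dx":0,"dy":0,"dz":0,"yaw":0,"claw":-0.25},{"dx":0,"dy":0,"dz":0,"yaw":0,"claw":-0.27},{"dx":0,"dy":0,"dz":0,"yaw":0,"claw":-0.29},{"dx":0,"dy":0,"dz":0,"yaw":0,"claw":-0.3},{"dx":0,"dy":0,"dz":0,"yaw":0,"claw":-0.31}]' 3
python3 -m pendant '[{"dx":0,"dy":0,"dz":0,"yaw":0,"claw":-0.32},{"dx":0,"dy":0,"dz":0,"yaw":0,"claw":-0.33},{"dx":0,"dy":0,"dz":0,"yaw":0,"claw":-0.34},{"dx":0,"dy":0,"dz":0,"yaw":0,"claw":-0.35},{"dx":0,"dy":0,"dz":0,"yaw":0,"claw":-0.36}]' 3
```

```text
t: 4.9
eef_pos: [0.5118, -0.0452, 0.032]
orientation: [0.605, 0.366, 0.605, -0.366]
ft_force: [0.7, 0.1, -0.1]
grip_width: 0.0302
t: 5.4
eef_pos: [0.5118, -0.0452, 0.032]
orientation: [0.605, 0.366, 0.605, -0.366]
ft_force: [0.2, -0.8, -0.6]
grip_width: 0.0302
```

```bash
python3 -m pendant '[{"dx":0,"dy":0,"dz":0,"yaw":0.57,"claw":-0.36},{"dx":0,"dy":0,"dz":0,"yaw":0.57,"claw":-0.36},{"dx":0,"dy":0,"dz":0,"yaw":0.57,"claw":-0.36},{"dx":0,"dy":0,"dz":0,"yaw":0.57,"claw":-0.36},{"dx":0,"dy":0,"dz":0,"yaw":0.57,"claw":-0.36}]'
python3 - <<'E'
from h import *
s=get_state(); print(tl(s,[.5904,.0097,.025]),s['eef_pos'],s['ft_force'],s['grip_width']);w,x,y,zz=s['orientation'];M=R.from_quat([x,y,zz,w]).as_matrix();print(np.degrees(np.arctan2(M[1,1],M[0,1])))
E
```

```text
t: 5.9
eef_pos: [0.5117, -0.0451, 0.032]
orientation: [0.543, 0.452, 0.543, -0.453]
ft_force: [-0.5, 0.2, 0.7]
grip_width: 0.0304
[[ 87.32869362 -39.68403451]] [ 0.51169889 -0.04513543  0.03204344] [-0.50882733  0.21209708  0.72075689] 0.03035968993319578
10.42863299694082
```

```bash
python3 -m pendant '[{"dx":0,"dy":0.1,"dz":-0.08,"yaw":0,"claw":-0.36},{"dx":0,"dy":0.1,"dz":-0.08,"yaw":0,"claw":-0.36},{"dx":0,"dy":0.1,"dz":-0.08,"yaw":0,"claw":-0.36},{"dx":0,"dy":0.1,"dz":-0.08,"yaw":0,"claw":-0.36},{"dx":0,"dy":0.1,"dz":-0.08,"yaw":0,"claw":-0.36}]'
python3 -m pendant '[{"dx":0,"dy":0.1,"dz":-0.08,"yaw":0,"claw":-0.36},{"dx":0,"dy":0.1,"dz":-0.08,"yaw":0,"claw":-0.36},{"dx":0,"dy":0.1,"dz":-0.08,"yaw":0,"claw":-0.36},{"dx":0,"dy":0.1,"dz":-0.08,"yaw":0,"claw":-0.36},{"dx":0,"dy":0.1,"dz":-0.08,"yaw":0,"claw":-0.36}]'
python3 -m pendant '[{"dx":0,"dy":0,"dz":0,"yaw":0,"claw":-0.36},{"dx":0,"dy":0,"dz":0,"yaw":0,"claw":-0.36},{"dx":0,"dy":0,"dz":0,"yaw":0,"claw":-0.36},{"dx":0,"dy":0,"dz":0,"yaw":0,"claw":-0.36},{"dx":0,"dy":0,"dz":0,"yaw":0,"claw":-0.36}]'
python3 - <<'E'
from h import *
c,s=snap('wrist','w6'); print(s['eef_pos'],s['ft_force'],s['grip_width'],tl(s,[.5904,.0097,.025]))
for n,(a,b,x0,x1) in dict(p=(150,270,190,330),).items():
  j=c['img'][a:b,x0:x1,::-1]; cv2.imwrite('pics/w6%s.png'%n,cv2.resize(j,None,fx=5,fy=5,interpolation=cv2.INTER_CUBIC))
E
```

```text
t: 6.4
eef_pos: [0.5331, -0.0203, 0.032]
orientation: [0.544, 0.452, 0.544, -0.452]
ft_force: [0.2, 0.3, -0.2]
grip_width: 0.0304
t: 6.9
eef_pos: [0.554, 0.0038, 0.032]
orientation: [0.544, 0.452, 0.544, -0.452]
ft_force: [0.5, -0.0, -1.4]
grip_width: 0.0299
t: 7.4
eef_pos: [0.5535, 0.003, 0.032]
orientation: [0.544, 0.452, 0.544, -0.452]
ft_force: [0.4, 0.7, -0.6]
grip_width: 0.03
[0.5535079  0.00302216 0.03202529] [ 0.41281444  0.7068749  -0.60725637] 0.02997849839429025 [[37.49205717  0.1861073 ]]
```

View pics/w6.png

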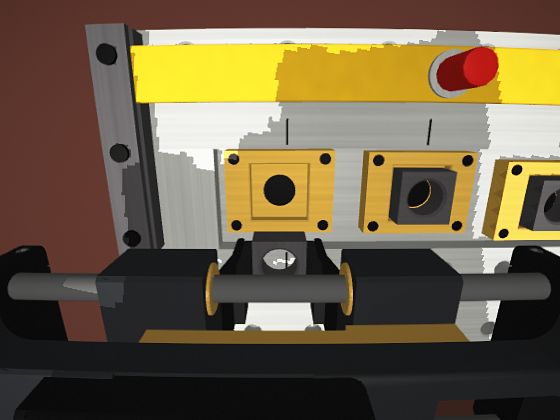

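View pics/w6p.png

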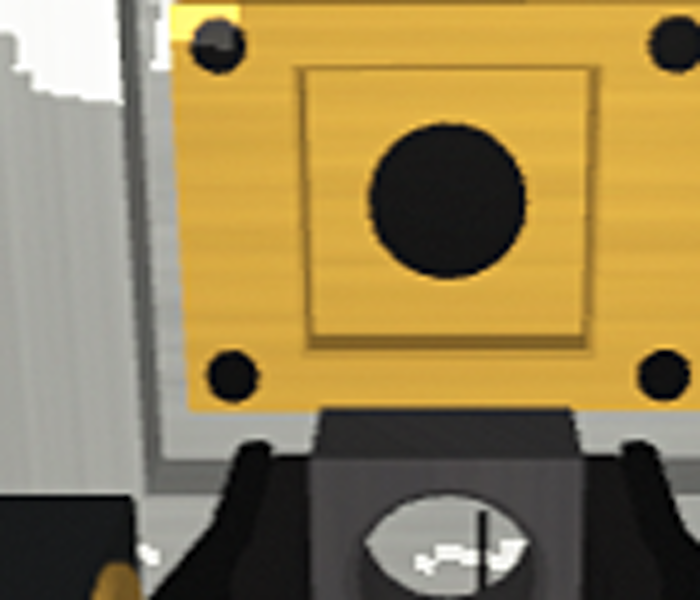

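Run:
```python
from h import *
c,s=load('w6'); np.set_printoptions(suppress=True,precision=2)
f=lambda px,z: tl(s,pix2w(c,s,(np.array(px)+.5)/5-.5+np.array([190,150]),z))
p=f([(297,67),(600,67),(592,352),(306,352)],.025); print('pocket',p,p.mean(0))
print('nut top front',f([(310,457),(583,457)],.041)); print('nut bottom front',f([(318,408),(572,408)],.025))
```

```text
pocket [[ 54.36 -16.81]
 [ 54.4   17.13]
 [ 20.76  17.17]
 [ 20.72 -16.62]] [37.56  0.22]
nut top front [[ 13.99 -14.93]
 [ 14.02  14.9 ]]
nut bottom front [[ 13.68 -15.36]
 [ 13.71  14.98]]
```

```bash
python3 -m pendant '[{"dx":0,"dy":0.077,"dz":0,"yaw":0,"claw":-0.36},{"dx":0,"dy":0.077,"dz":0,"yaw":0,"claw":-0.36},{"dx":0,"dy":0.077,"dz":0,"yaw":0,"claw":-0.36},{"dx":0,"dy":0.077,"dz":0,"yaw":0,"claw":-0.36},{"dx":0,"dy":0.077,"dz":0,"yaw":0,"claw":-0.36}]'
python3 -m pendant '[{"dx":0,"dy":0.077,"dz":0,"yaw":0,"claw":-0.36},{"dx":0,"dy":0.077,"dz":0,"yaw":0,"claw":-0.36},{"dx":0,"dy":0.077,"dz":0,"yaw":0,"claw":-0.36},{"dx":0,"dy":0.077,"dz":0,"yaw":0,"claw":-0.36},{"dx":0,"dy":0.077,"dz":0,"yaw":0,"claw":-0.36}]'
python3 -m pendant '[{"dx":0,"dy":0,"dz":0,"yaw":0,"claw":-0.36},{"dx":0,"dy":0,"dz":0,"yaw":0,"claw":-0.36},{"dx":0,"dy":0,"dz":0,"yaw":0,"claw":-0.36},{"dx":0,"dy":0,"dz":0,"yaw":0,"claw":-0.36},{"dx":0,"dy":0,"dz":0,"yaw":0,"claw":-0.36}]'
python3 - <<'E'
from h import *
c,s=snap('wrist','w7'); print(s['eef_pos'],s['ft_force'],s['grip_width'],tl(s,[.5904,.0097,.025]))
j=c['img'][190:310,210:350,::-1]; cv2.imwrite('pics/w7p.png',cv2.resize(j,None,fx=5,fy=5,interpolation=cv2.INTER_CUBIC))
E
```

```text
t: 7.95
eef_pos: [0.573, 0.0069, 0.032]
orientation: [0.544, 0.452, 0.544, -0.452]
ft_force: [-1.1, -0.2, -0.1]
grip_width: 0.0302
t: 8.45
eef_pos: [0.5918, 0.0104, 0.032]
orientation: [0.544, 0.452, 0.544, -0.452]
ft_force: [-0.4, -0.4, -1.2]
grip_width: 0.0301
t: 8.95
eef_pos: [0.5914, 0.0103, 0.0321]
orientation: [0.544, 0.452, 0.544, -0.452]
ft_force: [0.2, 0.9, -0.7]
grip_width: 0.03
[0.591439   0.01029511 0.03208189] [ 0.22354868  0.92027026 -0.68421203] 0.030039711618984673 [[-1.13076676  0.39333624]]
```

View pics/w7p.png

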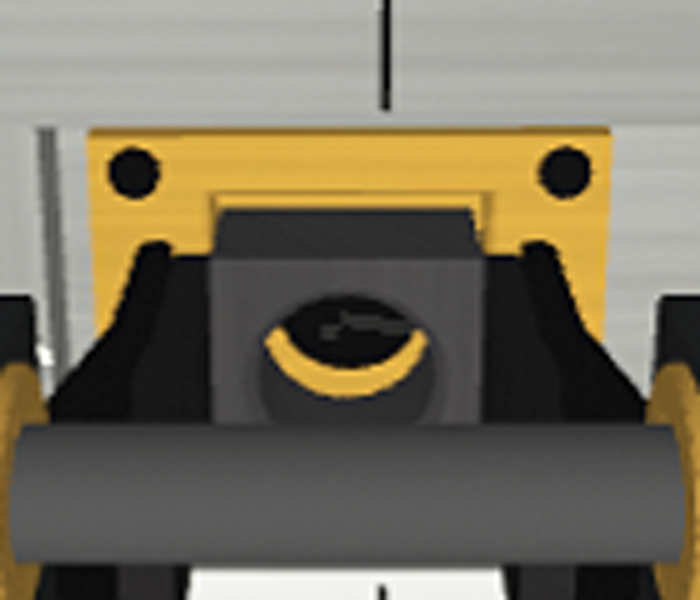

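```bash
python3 -m pendant '[{"dx":0,"dy":0.006,"dz":0.006,"yaw":0,"claw":-0.33},{"dx":0,"dy":0,"dz":0,"yaw":0,"claw":-0.31},{"dx":0,"dy":0,"dz":0,"yaw":0,"claw":-0.29},{"dx":0,"dy":0,"dz":0,"yaw":0,"claw":-0.25},{"dx":0,"dy":0,"dz":0,"yaw":0,"claw":-0.22}]'
python3 -m pendant '[{"dx":0,"dy":0,"dz":0,"yaw":0,"claw":-0.2},{"dx":0,"dy":0,"dz":0,"yaw":0,"claw":-0.2},{"dx":0,"dy":0,"dz":0,"yaw":0,"claw":-0.2},{"dx":0,"dy":0,"dz":0,"yaw":0,"claw":-0.2},{"dx":0,"dy":0,"dz":0,"yaw":0,"claw":-0.2}]'
python3 - <<'E'
from h import *
c,s=snap('wrist','w8'); print(s['eef_pos'],s['ft_force'],s['grip_width'],tl(s,[.5904,.0097,.025]))
j=c['img'][190:310,210:350,::-1]; cv2.imwrite('pics/w8p.png',cv2.resize(j,None,fx=5,fy=5,interpolation=cv2.INTER_CUBIC))
E
```

```text
t: 9.5
eef_pos: [0.5919, 0.0102, 0.0321]
orientation: [0.544, 0.452, 0.544, -0.452]
ft_force: [0.8, -0.1, 0.4]
grip_width: 0.0325
t: 10.0
eef_pos: [0.5918, 0.0101, 0.032]
orientation: [0.544, 0.452, 0.544, -0.452]
ft_force: [-0.0, 0.2, 0.1]
grip_width: 0.035
[0.59183045 0.01012614 0.0320241 ] [-0.02432419  0.15091555  0.06430054] 0.034979598222785985 [[-1.48417443  0.15595946]]
```

View pics/w8p.png

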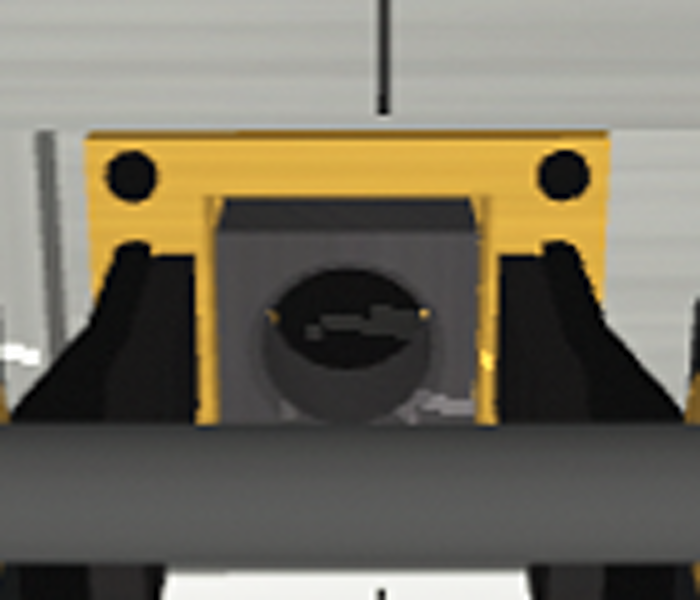

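```bash
python3 -m pendant '[{"dx":0,"dy":0,"dz":0,"yaw":0,"claw":0},{"dx":0,"dy":0,"dz":0,"yaw":0,"claw":0},{"dx":-0.3,"dy":0,"dz":0,"yaw":0,"claw":0},{"dx":-0.6,"dy":0,"dz":0,"yaw":0,"claw":0},{"dx":-0.6,"dy":-0.4,"dz":0,"yaw":0,"claw":0}]'
python3 -m pendant '[{"dx":-0.2,"dy":-0.6,"dz":0,"yaw":0,"claw":0},{"dx":0,"dy":-0.6,"dz":0,"yaw":0,"claw":0},{"dx":0,"dy":0,"dz":0,"yaw":0,"claw":0},{"dx":0,"dy":0,"dz":0,"yaw":0,"claw":0},{"dx":0,"dy":0,"dz":0,"yaw":0,"claw":-0.6}]'
python3 - <<'E'
from h import *
c,s=snap('wrist','w9'); print(s['eef_pos'],s['ft_force'],s['grip_width'],tl(s,[.5904,.0097,.025]))
E
```

```text
t: 10.55
eef_pos: [0.5732, 0.0072, 0.1089]
orientation: [0.544, 0.452, 0.544, -0.451]
ft_force: [1.1, -0.6, 0.9]
grip_width: 0.0434
t: 11.05
eef_pos: [0.5141, -0.0043, 0.1177]
orientation: [0.544, 0.452, 0.544, -0.451]
ft_force: [0.1, -0.5, -1.3]
grip_width: 0.0404
[ 0.51408713 -0.00432981  0.1177297 ] [ 0.05330013 -0.46951604 -1.30012581] 0.04044182048890306 [[77.47320679  0.19895577]]
```

View pics/w9.png

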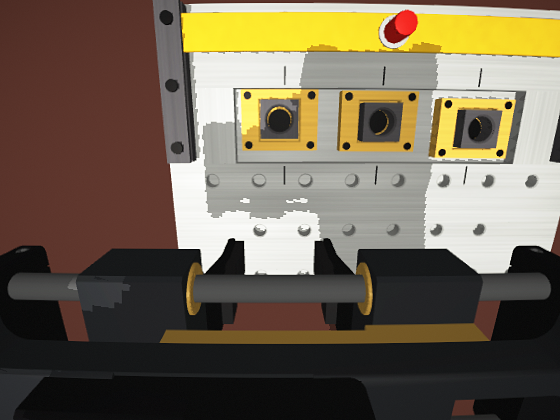

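Run:
```python
from h import *
c,s=load('w9'); j=c['img'][80:165,225:345,::-1]; cv2.imwrite('pics/w9p.png',cv2.resize(j,None,fx=6,fy=6,interpolation=cv2.INTER_CUBIC))
j=c['img'][0:60,360:440,::-1]; cv2.imwrite('pics/w9k.png',cv2.resize(j,None,fx=8,fy=8,interpolation=cv2.INTER_CUBIC))
```

```text
(no output)
```

View pics/w9p.png

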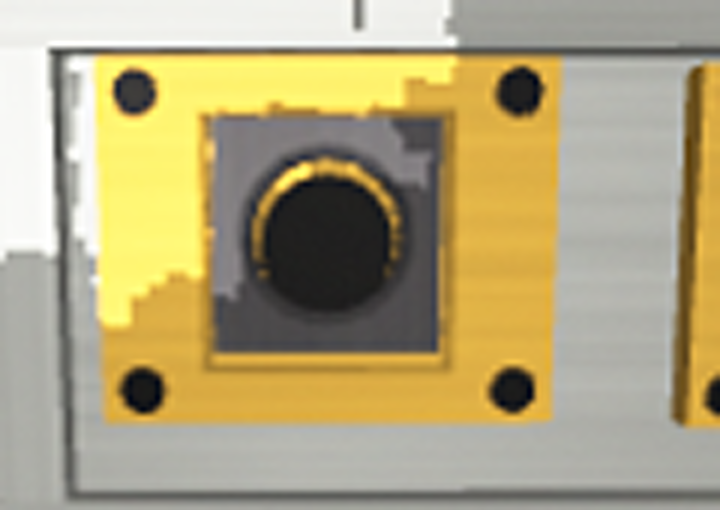

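View pics/w9k.png

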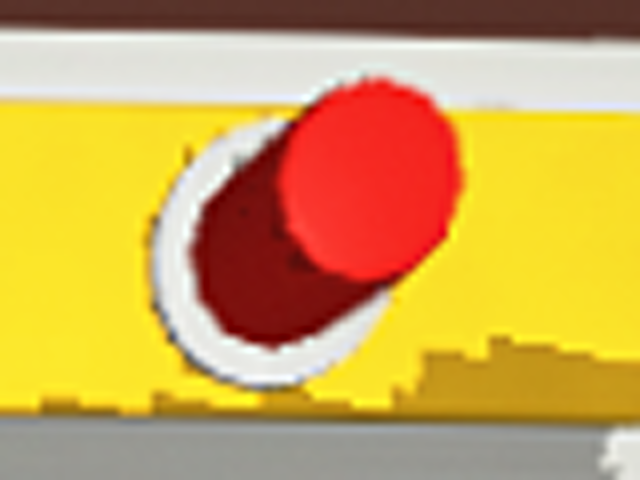

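Run:
```python
from h import *
c,s=load('w9'); np.set_printoptions(suppress=True,precision=2)
k=pix2w(c,s,[(370.5/8+359.5,180.5/8-.5)],.0635); print(k,tl(s,k))
f=lambda px,z: tl(s,pix2w(c,s,(np.array(px)+.5)/6-.5+np.array([225,80]),z))
n=f([(212,116),(442,116),(440,353),(214,353)],.034); print('nut',n,n.mean(0)); p=f([(202,112),(455,112),(452,368),(207,368)],.025); print('pocket',p,p.mean(0))
c,s=load('top0'); print('scan top', pix2w(c,s,(np.array([352,124])/[4.5,4.4]+[225,145]),.0635))
```

```text
[[ 0.67 -0.06  0.06]] [[139.72  81.95]]
nut [[ 93.37 -14.75]
 [ 93.41  14.82]
 [ 63.49  15.08]
 [ 63.45 -14.92]] [78.43  0.06]
pocket [[ 94.46 -16.61]
 [ 94.5   17.09]
 [ 60.95  17.32]
 [ 60.91 -16.45]] [77.71  0.34]
scan top [[ 0.66 -0.06  0.06]]
```

```bash
python3 -m pendant '[{"dx":0,"dy":0.56,"dz":0.33,"yaw":0,"claw":0},{"dx":0,"dy":0.56,"dz":0.33,"yaw":0,"claw":0},{"dx":0,"dy":0.56,"dz":0.33,"yaw":0,"claw":0},{"dx":0,"dy":0.56,"dz":0.33,"yaw":0,"claw":0},{"dx":0,"dy":0.55,"dz":0.32,"yaw":0,"claw":0}]'
python3 -m pendant '[{"dx":0.2,"dy":0,"dz":0,"yaw":0,"claw":0},{"dx":0.2,"dy":0,"dz":0,"yaw":0,"claw":0},{"dx":0.1,"dy":0,"dz":0,"yaw":0,"claw":0},{"dx":0,"dy":0,"dz":0,"yaw":0,"claw":0},{"dx":0,"dy":0,"dz":0,"yaw":0,"claw":0}]'
python3 - <<'E'
from h import *
c,s=snap('wrist','w10'); print(s['eef_pos'],s['ft_force'],s['grip_width'])
k=[.6656,-.0589,.0635]
c0,s0=load('w9');k=pix2w(c0,s0,[(370.5/8+359.5,180.5/8-.5)],.0635);print(k,tl(s,k),w2pix(c,s,k)); snap('top','t10')
j=load('t10')[0]['img'][145:280,225:395,::-1]
cv2.imwrite('pics/t10z.png',cv2.resize(j,None,fx=4.5,fy=4.4,interpolation=cv2.INTER_CUBIC))
E
```

```text
t: 11.6
eef_pos: [0.667, -0.0599, 0.1163]
orientation: [0.544, 0.452, 0.544, -0.452]
ft_force: [0.5, 0.3, 0.6]
grip_width: 0.0436
t: 12.1
eef_pos: [0.6651, -0.0593, 0.0924]
orientation: [0.544, 0.452, 0.544, -0.452]
ft_force: [0.1, 0.2, -0.1]
grip_width: 0.0436
[ 0.66511149 -0.05929686  0.09239802] [ 0.09795986  0.15155521 -0.11465466] 0.04360038052626294
[[ 0.66654057 -0.05923928  0.0635    ]] [[1.41226161 0.19918493]] [[279.18346429 236.82024029]]
```

View pics/w10.png

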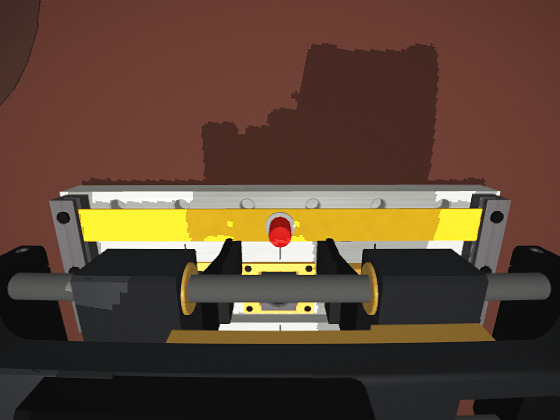

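```bash
python3 -m pendant '[{"dx":0.3,"dy":0.05,"dz":0,"yaw":0,"claw":0},{"dx":0.3,"dy":0,"dz":0,"yaw":0,"claw":0},{"dx":0.2,"dy":0,"dz":0,"yaw":0,"claw":-0.1},{"dx":0.1,"dy":0,"dz":0,"yaw":0,"claw":-0.3},{"dx":0,"dy":0,"dz":0,"yaw":0,"claw":-0.4}]'
python3 -m pendant '[{"dx":0,"dy":0,"dz":0,"yaw":0,"claw":-0.5},{"dx":0,"dy":0,"dz":0,"yaw":0,"claw":-0.55},{"dx":0,"dy":0,"dz":0,"yaw":0,"claw":-0.57},{"dx":0,"dy":0,"dz":0,"yaw":0,"claw":-0.59},{"dx":0,"dy":0,"dz":0,"yaw":0,"claw":-0.61}]' 3
python3 -m pendant '[{"dx":0,"dy":0,"dz":0,"yaw":0,"claw":-0.62},{"dx":0,"dy":0,"dz":0,"yaw":0,"claw":-0.63},{"dx":0,"dy":0,"dz":0,"yaw":0,"claw":-0.64},{"dx":0,"dy":0,"dz":0,"yaw":0,"claw":-0.66},{"dx":0,"dy":0,"dz":0,"yaw":0,"claw":-0.7}]' 7
python3 - <<'E'
from h import *
c,s=snap('wrist','w11'); print(s['eef_pos'],s['ft_force'],s['grip_width'])
E
```

```text
t: 12.7
eef_pos: [0.6671, -0.0591, 0.0457]
orientation: [0.543, 0.451, 0.544, -0.452]
ft_force: [-0.0, 0.6, -0.1]
grip_width: 0.0309
t: 13.2
eef_pos: [0.6679, -0.0591, 0.0473]
orientation: [0.544, 0.452, 0.544, -0.452]
ft_force: [-0.4, 0.1, 0.1]
grip_width: 0.0176
t: 13.7
eef_pos: [0.6679, -0.0594, 0.0471]
orientation: [0.544, 0.452, 0.544, -0.452]
ft_force: [-0.0, -0.6, -0.0]
grip_width: 0.0157
[ 0.66790791 -0.05936969  0.04710647] [-0.02737969 -0.58680259 -0.04084179] 0.015698629837903988
```

View pics/w11.png

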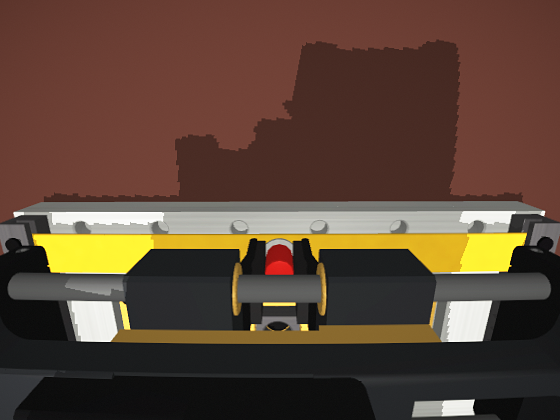

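```bash
python3 -m pendant '[{"dx":0,"dy":-0.05,"dz":0,"yaw":0,"claw":-0.75},{"dx":0,"dy":-0.08,"dz":0,"yaw":0,"claw":-0.75},{"dx":0,"dy":-0.08,"dz":0,"yaw":0,"claw":-0.75},{"dx":0,"dy":-0.08,"dz":0,"yaw":0,"claw":-0.75},{"dx":0,"dy":-0.08,"dz":0,"yaw":0,"claw":-0.75}]' 7
python3 - <<'E'
from h import *
c,s=snap('wrist','w12'); print(s['eef_pos'],s['ft_force'],s['grip_width'])
E
```

```text
t: 14.25
eef_pos: [0.6494, -0.0628, 0.0471]
orientation: [0.544, 0.452, 0.544, -0.452]
ft_force: [4.4, -2.4, -1.6]
grip_width: 0.0155
[ 0.6493568  -0.06283467  0.04710683] [ 4.43265853 -2.44968129 -1.61965963] 0.015488340277832831
```

View pics/w12.png

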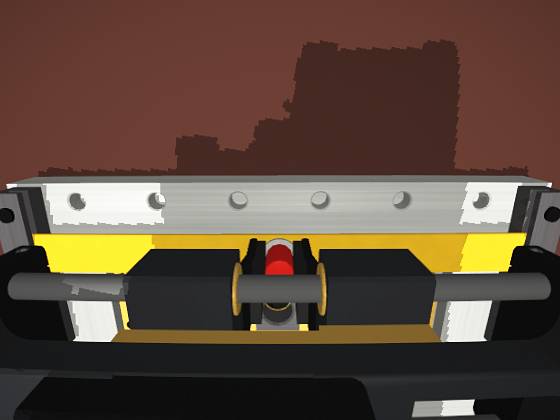

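```bash
python3 -m pendant '[{"dx":0,"dy":-0.08,"dz":0,"yaw":0,"claw":-0.75},{"dx":0,"dy":-0.08,"dz":0,"yaw":0,"claw":-0.75},{"dx":0,"dy":-0.08,"dz":0,"yaw":0,"claw":-0.75},{"dx":0,"dy":-0.08,"dz":0,"yaw":0,"claw":-0.75},{"dx":0,"dy":-0.08,"dz":0,"yaw":0,"claw":-0.75}]' 7
python3 -m pendant '[{"dx":0,"dy":-0.08,"dz":0,"yaw":0,"claw":-0.75},{"dx":0,"dy":-0.08,"dz":0,"yaw":0,"claw":-0.75},{"dx":0,"dy":-0.08,"dz":0,"yaw":0,"claw":-0.75},{"dx":0,"dy":-0.08,"dz":0,"yaw":0,"claw":-0.75},{"dx":0,"dy":-0.08,"dz":0,"yaw":0,"claw":-0.75}]' 7
python3 -m pendant '[{"dx":0,"dy":-0.04,"dz":0,"yaw":0,"claw":-0.75},{"dx":0,"dy":-0.04,"dz":0,"yaw":0,"claw":-0.75},{"dx":0,"dy":-0.04,"dz":0,"yaw":0,"claw":-0.75},{"dx":0,"dy":0,"dz":0,"yaw":0,"claw":-0.75},{"dx":0,"dy":0,"dz":0,"yaw":0,"claw":-0.75}]' 7
python3 - <<'E'
from h import *
c,s=snap('wrist','w13'); print(s['eef_pos'],s['ft_force'],np.linalg.norm(s['eef_pos'][:2]-np.array([.6679,-.0594])))
E
```

```text
t: 14.8
eef_pos: [0.6297, -0.0665, 0.0471]
orientation: [0.544, 0.452, 0.544, -0.452]
ft_force: [3.2, -3.0, -1.5]
grip_width: 0.0159
t: 15.3
eef_pos: [0.61, -0.0702, 0.0471]
orientation: [0.544, 0.452, 0.544, -0.452]
ft_force: [3.7, -3.5, -1.6]
grip_width: 0.0158
t: 15.8
eef_pos: [0.604, -0.0713, 0.047]
orientation: [0.544, 0.452, 0.544, -0.452]
ft_force: [1.5, -4.1, 0.5]
grip_width: 0.0156
[ 0.60403299 -0.07131824  0.04701775] [ 1.48800057 -4.05968716  0.53401168] 0.06496952886059504
```

View pics/w13.png

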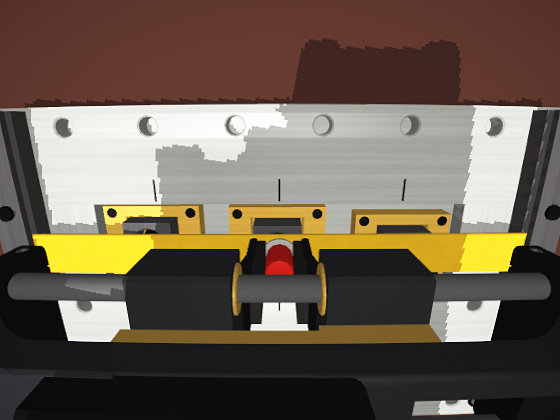

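```bash
python3 -m pendant '[{"dx":0,"dy":-0.03,"dz":0,"yaw":0,"claw":-0.75},{"dx":0,"dy":-0.03,"dz":0,"yaw":0,"claw":-0.75},{"dx":0,"dy":-0.02,"dz":0,"yaw":0,"claw":-0.75},{"dx":0,"dy":-0.02,"dz":0,"yaw":0,"claw":-0.75},{"dx":0,"dy":0,"dz":0,"yaw":0,"claw":-0.75}]' 7
python3 - <<'E'
from h import *
s=get_state(); print(s['eef_pos'],s['ft_force'],np.linalg.norm(s['eef_pos'][:2]-np.array([.6679,-.0594])))
E
```

```text
t: 16.35
eef_pos: [0.6012, -0.0719, 0.0475]
orientation: [0.545, 0.453, 0.543, -0.451]
ft_force: [10.3, -3.2, -5.5]
grip_width: 0.0159
[ 0.60116038 -0.07186876  0.04745623] [10.26190913 -3.18754186 -5.48137205] 0.06789438312517657
```

```bash
python3 -m pendant '[{"dx":0,"dy":0,"dz":0,"yaw":0,"claw":-0.6},{"dx":0,"dy":0.04,"dz":0,"yaw":0,"claw":-0.5},{"dx":0,"dy":0,"dz":0,"yaw":0,"claw":-0.3},{"dx":0,"dy":0,"dz":0,"yaw":0,"claw":-0.2},{"dx":0,"dy":0,"dz":0,"yaw":0,"claw":0}]' 7
python3 -m pendant '[{"dx":-0.3,"dy":0,"dz":0,"yaw":0,"claw":0},{"dx":-0.6,"dy":0,"dz":0,"yaw":0,"claw":0},{"dx":-0.6,"dy":-0.5,"dz":0,"yaw":0,"claw":0},{"dx":0,"dy":-0.8,"dz":0,"yaw":0,"claw":0},{"dx":0,"dy":0,"dz":0,"yaw":0,"claw":0}]'
python3 - <<'E'
from h import *
c,s=snap('wrist','w14'); print(s['eef_pos'],s['ft_force'])
E
```

```text
t: 16.85
eef_pos: [0.6012, -0.071, 0.0469]
orientation: [0.544, 0.452, 0.544, -0.452]
ft_force: [0.3, -0.9, -0.5]
grip_width: 0.0364
t: 17.35
eef_pos: [0.5341, -0.0846, 0.1231]
orientation: [0.544, 0.451, 0.543, -0.453]
ft_force: [-0.1, 0.3, -0.7]
grip_width: 0.0433
[ 0.5340702  -0.08462267  0.12314111] [-0.08921002  0.27165916 -0.70803106]
```

View pics/w14.png

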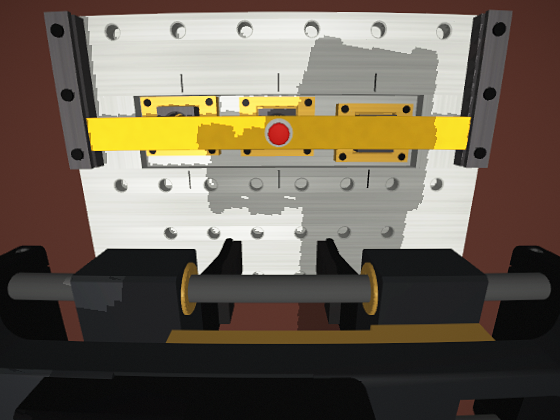

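Run:
```python
from h import *
np.set_printoptions(suppress=True,precision=2)
c,s=load('w14'); i=c['img']; h=cv2.cvtColor(i,cv2.COLOR_RGB2HSV)
for col in (105,115,125,440,450): 
    r=np.where((h[60:200,col,1]>100)&(h[60:200,col,2]>100))[0]+60; print(col,r.min(),r.max(), tl(s,pix2w(c,s,[(col,r.min()-.5),(col,r.max()+.5)],.0395))[:,0])
m=((h[...,0]<8)|(h[...,0]>172))&(h[...,1]>150)&(h[...,2]>150); m[:, :200]=0;m[:,350:]=0;m[200:]=0
v,u=np.nonzero(m); print('knob',u.mean(),v.mean(),tl(s,pix2w(c,s,[(u.mean(),v.mean())],.0635)))
for col in (228,320,326): print(col,[int(x) for x in i[88:100,col].mean(1)],[int(x) for x in i[158:174,col].mean(1)])
j=i[85:180,80:330,::-1]; cv2.imwrite('pics/w14z.png',cv2.resize(j,None,fx=3.2,fy=6,interpolation=cv2.INTER_CUBIC))
```

```text
105 118 150 [80.33 54.47]
115 117 150 [80.99 54.4 ]
125 117 150 [80.89 54.34]
440 116 149 [82.05 55.45]
450 117 149 [81.41 55.54]
knob 278.31486880466474 133.41107871720118 [[68.36 -0.49]]
228 [223, 219, 221, 221, 218, 213, 172, 134, 250, 243, 241, 242] [161, 161, 160, 162, 161, 161, 159, 164, 94, 85, 148, 148, 149, 148, 148, 148]
320 [149, 152, 149, 146, 146, 140, 109, 136, 168, 163, 165, 169] [164, 166, 168, 165, 162, 165, 165, 151, 91, 102, 153, 153, 149, 147, 152, 152]
326 [149, 152, 149, 147, 144, 141, 109, 135, 169, 163, 164, 168] [165, 167, 169, 166, 163, 164, 166, 152, 92, 103, 151, 152, 150, 147, 150, 152]
```

View pics/w14z.png

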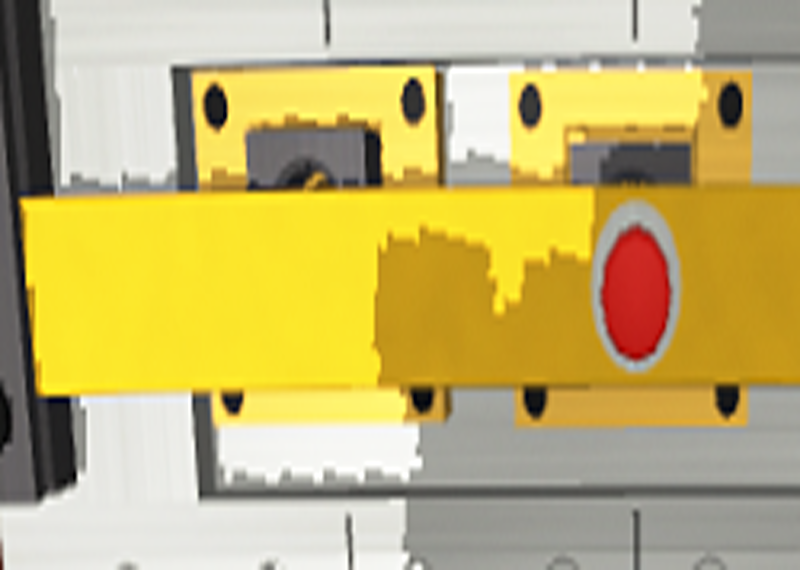

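Run:
```python
from h import *
np.set_printoptions(suppress=True,precision=2)
c,s=load('w14'); a=tl(s,pix2w(c,s,[(228,94),(228,167.5),(322,94),(322,167.5)],.025)); print(a, a[:2].mean(0),a[2:].mean(0))
# scribed marks x lines, and plate front corners from front edge?
c,s=load('w9'); k=pix2w(c,s,[(370.5/8+359.5,180.5/8-.5)],.0635); c2,s2=load('w14'); print('knob travel', (tl(s2,k)-tl(s2,pix2w(c2,s2,[(278.3,133.4)],.0635))))
```

```text
[[ 98.13 -41.48]
 [ 38.04 -44.02]
 [ 98.21  34.94]
 [ 38.1   37.23]] [ 68.08 -42.75] [68.15 36.08]
knob travel [[66.63 -0.45]]
```

```bash
python3 -m pendant '[{"dx":-0.5,"dy":-0.6,"dz":0,"yaw":0,"claw":0},{"dx":-0.5,"dy":-0.6,"dz":0,"yaw":0,"claw":0},{"dx":-0.5,"dy":0,"dz":0,"yaw":0,"claw":0},{"dx":0,"dy":0,"dz":0,"yaw":0,"claw":0},{"dx":0,"dy":0,"dz":0,"yaw":0,"claw":0}]'
python3 - <<'E'
from h import *
snap('scene','s15'); c,s=snap('top','t15')
k=load('scene0')[0]; k2=load('s15')[0]
for f,n in (('scene0',''),('s15','')):
    c,s=load(f); h=cv2.cvtColor(c['img'],cv2.COLOR_RGB2HSV); m=((h[...,0]<8)|(h[...,0]>172))&(h[...,1]>150)&(h[...,2]>150); m[:200]=0;m[310:]=0;m[:,:230]=0;m[:,320:]=0
    v,u=np.nonzero(m); p=pix2w(c,s,[(u.mean(),v.mean())],.0555); print(f,u.mean(),v.mean(),p,len(u))
j=c['img'][180:330,170:330,::-1]; cv2.imwrite('pics/s15z.png',cv2.resize(j,None,fx=4,fy=4,interpolation=cv2.INTER_CUBIC))
E
```

```text
t: 17.9
eef_pos: [0.4795, -0.0942, 0.1979]
orientation: [0.545, 0.452, 0.543, -0.451]
ft_force: [-0.2, 0.3, -0.4]
grip_width: 0.0436
scene0 285.1304347826087 254.91304347826087 [[ 0.66634819 -0.06425435  0.0555    ]] 23
s15 262.0 244.0 [[ 0.59913928 -0.06865748  0.0555    ]] 1
```

View pics/s15z.png

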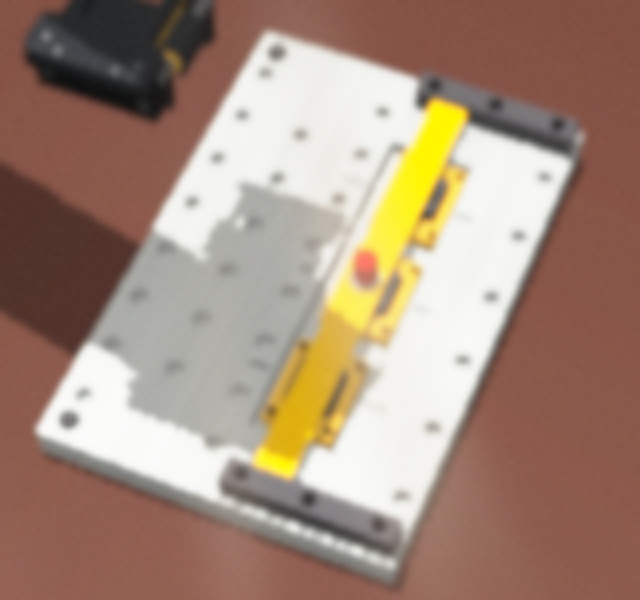

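```bash
python3 -c "
from plant import *
print(sign_off())"
```

```text
the job is handed in; nothing more can be done
None
```

The loose nut is in the empty +y nest and lies flat. The keeper bar is home over all three nuts, and I handed the job in at about 18 s of the 72 s allowed. `sign_off()` gave no verdict.

**Nut:** I found the nut and the true pocket centre with the wrist camera. I gripped the nut at 3 N, turned it square to the pocket, dragged it along the plate and opened the jaws over the pocket. The wrist picture afterwards put its top at seated height: it measured about 29.6–30 mm square there and sat within 1 mm of the pocket centre. The wrist force stayed within about 1.5 N throughout.

**Keeper:** I pulled the red knob at 7 N grip until the wrist force rose from about 5 N while sliding to about 11 N at the end, which I took to be the stop. I then released it and moved the arm clear, so it touches nothing.

**Last checks:**
- **Agree:** the bar centre is within about 1 mm of the channel's centre line, so the travel is about 70 mm.
- **Disagree:** the knob's position before and after gave only 66.6 mm of travel. The start position in that figure read 1.5–3 mm short, so about 69 mm is likelier.
- **Failed:** a scene-camera check of the knob after the move found only one pixel, so it told me nothing.
- **Not measured:** I did not re-measure the two loaded nuts, the bin or the wrench. I never went near the bin or the wrench, and the loaded nuts look unmoved in the pictures.

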